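Line up the specimen pots and hold the waste receiver's lid at its balance point

ROBOT

A 7-joint arm with a two-finger parallel gripper is mounted at the origin on the work surface. World frame = base frame: x ahead of the robot, y to its left, z up, the work surface at z = 0. Lengths are in mm, angles in rad, forces in N, time in s.
With the tool pointing down it reaches from about 400 to 925 mm from the base axis. Payload 4.1 kg.
Tool frame: the origin (TCP) lies at the very end of the fingers, on their centre line; the grasp point (between the pads) lies 19 mm behind it; z points along the fingers, y is the line along which they close (so a half turn about z gives the same grasp; the last joint's range is limited). The gripper opens to 85 mm and grips with 20 to 120 N. Pads are 22 mm wide; open, the fingers measure 114 mm over their backs; the gripper's body (76 mm by 85 mm) begins 54 mm behind the grasp point. The pads swing forward as they close: fully open they stand 13 mm farther back than shut.
Start: joints at [-1.222, 0.398, 0.045, 1.537, -0.019, 1.207, -0.051], TCP at [281.424, 585.956, 231.347] pointing down, gripper open.
Joint ranges: [-2.82, 2.82], [-0.49, 2.23], [-1.37, 1.46], [0, 2.46], [-1.36, 4.5], [0.23, 2], [-2.94, 2.94]. Speed limits (rad/s): [2.57, 2.57, 3.14, 3.14, 3.14, 3.14, 3.14].

INTERFACE

Orientations are given as a rotation vector (axis times angle).
In Python, from rig import status, cams, ticket gives the robot as it stands. The module is installed in compiled form; this text tells all that it offers.
- The arm moves only by the tool apply_moves, never from a script. Its argument "commands" is a list of rows, each a list of 3 entries, a list of its own where there are three numbers: the turn, a rotation vector about the tool's x, y, z in degrees, then the shift along the tool's x, y, z in m, then the finger opening in m, from 0 to 0.0854. In form: [[[ax, ay, az], [dx, dy, dz], jaw], ...]. A call has exactly 5 rows; each row shifts and turns the commanded pose from where the row before left it, along the tool's axes as they then stand; what a row does not reach is not made up. A row lasts 1/10 s, in which the tool goes at most 50 mm and 8.59 degrees, less where a joint would pass 70% of its speed; a pose out of reach is approached as far as the arm can. A call with a gripper value outside its range is refused whole. The fingers move at their own pace and stop on an object; "newtons" is the grip in N (left out, the last holds). Time passes only in rows, so rows that do not move let the fingers close, or fill a call up. It gives the time, the measured TCP pose, the force, the opening and the grip force at its end, in the units of the state.
- status.get_obs(): the state, without advancing time (a new reading comes with each control period).
- cams.snapshot(name): name is "scene" or "top"; returns a dict with "color" (384x512x3 uint8, blue, green, red), "fovy" (degrees; the focal length in pixels is half the picture's height over the tangent of half this angle, whatever the lens; pixels are square), "cx", "cy" (the principal point, pixels), "R" (3x3) and "t" (3): a world point X has camera coordinates R X + t. Camera axes: x right, y down, z forward; pixel columns grow to the right and rows downward; lengths in mm; the calibration is good to about 2 mm. A picture is of the moment at which its call begins. There is no depth.
- ticket.job_done(): hands the job in; it is judged then, once.
The state is a dict: "time_s": time; "qpos": joint angles; "qd": joint speeds; "effort": joint torques, N m; "eef_pos": TCP position; "eef_rot": TCP orientation; "force": force on the tool from outside, world axes, zero at the start; "wrist_torque": the same for the moment, N m; "opening": finger opening in mm; "finger_force": force on a finger pad.
Only numpy, scipy, OpenCV 4.12 (cv2) and the standard library are available. Lean on these libraries where they do the work, as an engineer would, in place of code of your own. Each camera call takes 0.05 s, during which the arm holds its last target. There are 200 camera calls.

TASK

I am about to empty the spent specimen pots: set the two loose pots down upright in the two free places at the end of the row on the low shelf, in line and evenly spaced with the two pots already there, without disturbing those or the other things on the bench. Then lift the lid of the steel waste receiver by its front bar to its balance point, standing upright on its hinge, where it wants to fall neither shut nor backwards; it has no stay, so never let it drop either way. Finish while still holding the bar in the fingers with the lid steady there: do not let go.

Things in the scene. Friction and masses are not known exactly. Their poses are not given: they have to be found in the camera images.
- potA_center (a point): one of two loose specimen pots that start on the bench in front of the low shelf: closed round plastic pot with a screw cap, 51 mm in diameter at the cap (49 mm just below it, 47 mm at the foot), 70 mm tall, about 0.1 kg, standing upright. The point is its centre, 35 mm above its foot; z is its axis, up.
- potB_center (a point): the other loose specimen pot, identical to the first; either may take either free place. The point is its centre, 35 mm above its foot; z is its axis, up.
- row1_center (a point): specimen pot already standing on the low shelf, at the right-hand end of the row as the robot sees it; identical to the loose ones; must stay where it is. Its centre, 35 mm above its foot.
- row2_center (a point): specimen pot already standing on the low shelf, second in the row, 62 mm (centre to centre) to the left of the first; must stay where it is. Its centre, 35 mm above its foot.
- place3 (a point): third, free place in the row, on the shelf's top face, 50 mm above the bench: where the centre of a pot's foot goes, 62 mm left of the second pot. y runs along the row (to the robot's left), x across it, away from the robot. The shelf is a fixed steel sheet, 280 x 120 mm, flat but for a 10 mm lip along its far edge; the row runs along its middle line.
- place4 (a point): fourth, free place in the row, 62 mm to the left of the third, otherwise the same. Shelf and receiver stand side by side, either one on the left.
- lid (a joint): hinge of the receiver's lid: 0 rad shut (level), growing as the front edge lifts. No spring and no stay, almost no friction: the lid (about 0.65 kg) falls shut from below its balance point and falls over backwards (to 2.7 rad) from beyond it. The balance point is at 1.57 rad, the lid standing upright.
- lid_hinge (a point): middle of the hinge pin at the far top edge of the fixed waste receiver, 104 mm above the bench. y lies along the pin (to the robot's left); x is level and points away from the robot, from the bar to the hinge when the lid is shut. The receiver is a steel box 170 mm deep, 230 wide, 100 tall with a funnel inside, under a flat lid 238 mm wide.
- lid_bar (a point): middle of the lid's front bar: round rod, 10 mm thick, straight for 108 mm, parallel to the hinge pin (y along it), 42 mm ahead of the lid's front edge and in its plane (37 mm free between bar and edge, free below). 224 mm from the pin, about which it turns with the lid; 105 mm above the bench when shut, about 328 mm when upright.
- glass_jar: bystander: glass jar with a knobbed lid, 88 mm in diameter and 118 mm tall, on the bench beyond the shelf and receiver; leave alone. Origin at the centre of its foot.
- reagent_bottle: bystander: plastic bottle, 56 mm in diameter and 120 mm tall, on the bench to the far left; leave alone. Origin at the centre of its foot.
- cassette_board: bystander: wooden board 200 x 160 mm, 21 mm high with white cassettes on it, on the bench to the far right; leave alone. Origin at the centre of its underside.
Mind the look-alikes: they are no part of the job. What is shaped like the part that bears potB_center but orange is not meant.

How it is judged:
By the outcome, as a careful person would: the job done as asked, in the order asked, and still so for the second after the job is handed in, while the arm keeps its last pose, push and grip.
It also fails if it takes over 72 s, if anything falls off the work surface, if the arm or the gripper's body presses on something with over 40 N, if the wrist force passes 120 N, or if a joint passes its speed limit or range.

## Working session

There is one attempt and no reset: what is moved stays moved. The work goes in short steps, Python scripts to look and compute and a tool call to move; the robot and the scene stay as the last step left them, time stands still between calls to the robot, and variables do not carry over. Pictures are saved under pics/ and viewed, at most 10 in all, crops included, and the job is handed in when it is done.

Besides the shell and the picture viewer there is one more tool, called after "Emit:" as a command line: name --argument value ..., lists and objects as JSON in quotes. apply_moves: Moves the arm, as the interface text tells. Its arguments: {"type":"object","properties":{"commands":{"type":"array"},"newtons":{"type":"number"}},"required":["commands"]}

```bash
mkdir -p pics; python3 - <<'E'
from rig import status,cams
import cv2,numpy as np
o=status.get_obs(); print(o)
for n in("scene","top"):
    s=cams.snapshot(n); cv2.imwrite(f"pics/{n}0.png",s["color"]); np.savez(f"pics/{n}0.npz",**s)
    print(n,s["fovy"],s["cx"],s["cy"],s["R"],s["t"], s.keys())
E
```

```text
{'time_s': 0.0, 'qpos': array([-1.22204005,  0.39919907,  0.04500737,  1.53786394, -0.01868865,
        1.20687953, -0.05071995]), 'qd': array([-9.19741517e-04, -9.45268084e-05, -6.83512372e-04,  3.82676102e-04,
        7.49463476e-04,  4.29837681e-04,  5.91229408e-04]), 'effort': array([-2.65923218e-04, -4.75121748e+01,  1.36469711e+00, -2.54218751e+01,
        1.17487792e-02,  9.57659417e-03, -8.55443609e-07]), 'eef_pos': array([281.11357797, 585.37935931, 230.26549339]), 'eef_rot': array([-6.97222120e-01, -3.06294257e+00,  2.99379795e-03]), 'force': array([ 0.69662049, -0.40988801, -0.11270281]), 'wrist_torque': array([-0.02657194,  0.0122159 ,  0.01736394]), 'finger_force': 0.0, 'opening': 85.63567445062091}
scene 47.38379814950953 255.4260720756065 187.89688589552873 [[ 0.67586723  0.73700426  0.00531012]
 [ 0.5721026  -0.52007525 -0.63420844]
 [-0.46465267  0.43167864 -0.77314388]] [-372.22580713 -286.74478817 1640.21830732] dict_keys(['color', 'fovy', 'cx', 'cy', 'R', 't'])
top 47.332005862557175 253.65493119053033 178.68640396421802 [[-1.86163374e-02 -9.99821282e-01 -3.29168376e-03]
 [-9.77819035e-01  1.88934231e-02 -2.08597636e-01]
 [ 2.08622548e-01 -6.64652949e-04 -9.77996008e-01]] [  -2.46474997  578.4044819  1670.35479041] dict_keys(['color', 'fovy', 'cx', 'cy', 'R', 't'])
```

```bash
python3 -c "
import cv2,numpy as np
a=cv2.imread('pics/scene0.png');b=cv2.imread('pics/top0.png')
cv2.imwrite('pics/s1.png',cv2.resize(a,(800,600),interpolation=cv2.INTER_CUBIC));cv2.imwrite('pics/t1.png',cv2.resize(b,(800,600),interpolation=cv2.INTER_CUBIC))"
```

```text
(no output)
```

View pics/s1.png

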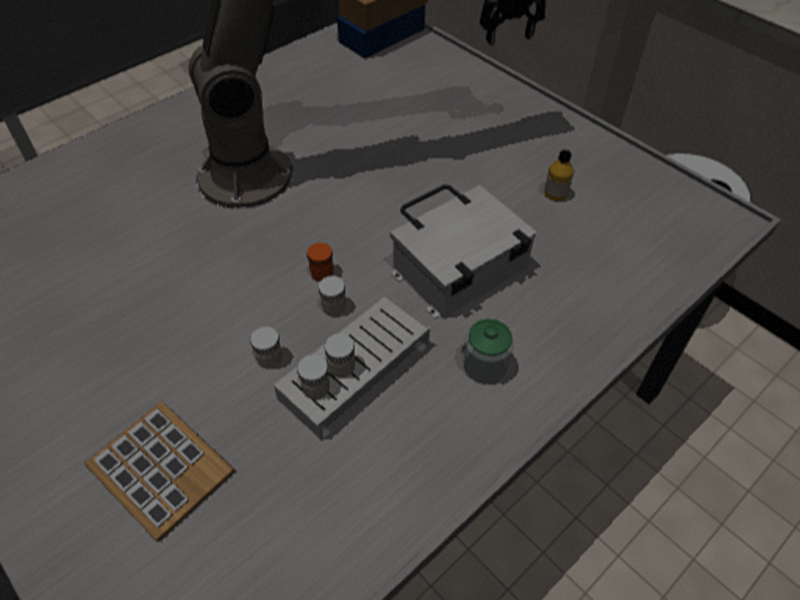

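View pics/t1.png

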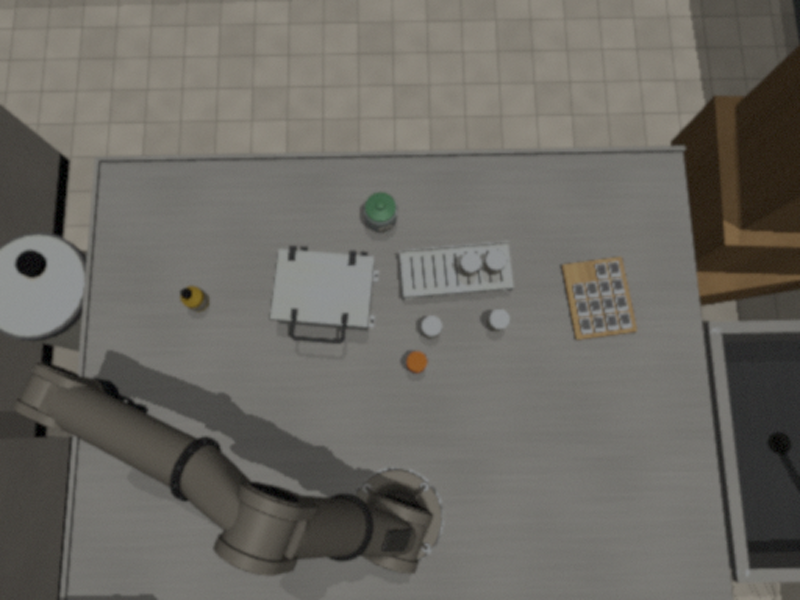

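Scene (800x600 view): the two white loose pots are at top (431,326) and (498,320). The orange look-alike is at top (416,362), and the shelf's own pots are at (470,262) and (494,260). I choose the two white bench pots. The receiver is left of the shelf, with its bar at top (319,338).

```bash
cat > h.py <<'E'
import numpy as np,cv2
def ray(s,u,v):
    f=192/np.tan(np.radians(float(s["fovy"]))/2)
    R,t=np.array(s["R"]),np.array(s["t"])
    d=R.T@np.array([(u-float(s["cx"]))/f,(v-float(s["cy"]))/f,1]); return -R.T@t,d
def onz(s,u,v,z):
    c,d=ray(s,u,v); return c+d*(z-c[2])/d[2]
def proj(s,X):
    f=192/np.tan(np.radians(float(s["fovy"]))/2)
    p=np.array(s["R"])@X+np.array(s["t"]); return f*p[:2]/p[2]+[float(s["cx"]),float(s["cy"])]
E
python3 - <<'E'
from h import *
T=np.load("pics/top0.npz");S=np.load("pics/scene0.npz")
a=T["color"][140:245,160:335]; b=S["color"][110:290,160:350]
A=cv2.resize(a,None,fx=4.5,fy=4.5,interpolation=cv2.INTER_CUBIC)
cv2.imwrite("pics/tc.png",cv2.convertScaleAbs(A,alpha=1.5))
B=cv2.resize(b,None,fx=3.3,fy=3.3,interpolation=cv2.INTER_CUBIC)
cv2.imwrite("pics/sc.png",cv2.convertScaleAbs(B,alpha=1.5))
for n,s in(("top",T),("scene",S)):
    g=cv2.cvtColor(s["color"],cv2.COLOR_BGR2HSV); 
    m=((g[...,2]>150)&(g[...,1]<40)).astype(np.uint8)
    k,_,st,c=cv2.connectedComponentsWithStats(m)
    for i in range(1,k):
        if 30<st[i,4]<6000: print(n,st[i],c[i].round(1),onz(s,*c[i],70).round(0)[:2],onz(s,*c[i],120).round(0)[:2])
for p in [(431,326),(498,320),(470,262),(494,260)]:
    print(T["color"][int(p[1]/1.5625),int(p[0]/1.5625)])
E
```

```text
[147 145 142]
[146 145 143]
[148 147 144]
[147 146 143]
```

View pics/tc.png

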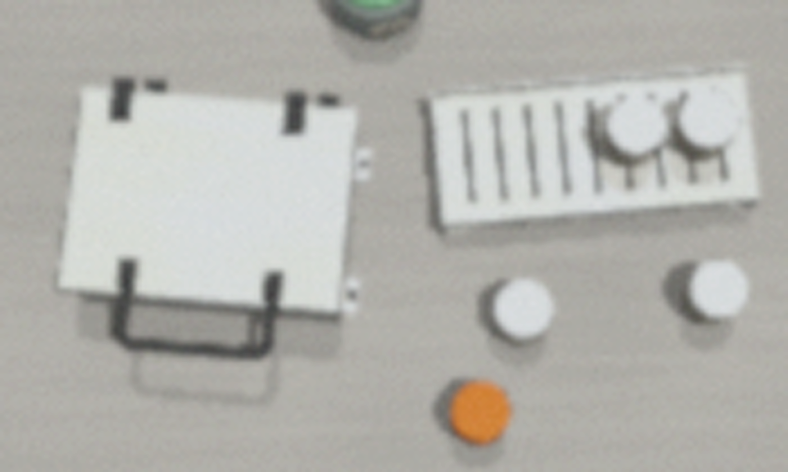

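View pics/sc.png

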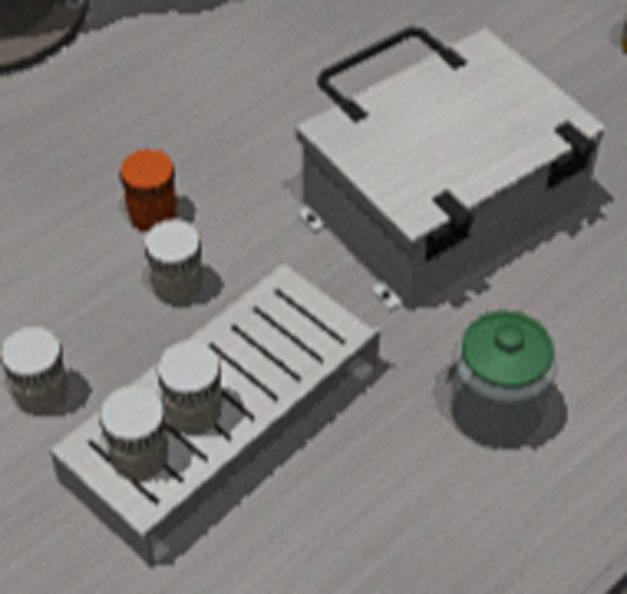

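```bash
cat >> h.py <<'E'
def tri(s1,p1,s2,p2):
    A=[];b=[]
    c1,d1=ray(s1,*p1);c2,d2=ray(s2,*p2)
    M=np.stack([d1,-d2],1);k=np.linalg.lstsq(M,c2-c1,rcond=None)[0]
    a,b=c1+k[0]*d1,c2+k[1]*d2
    return (a+b)/2,np.linalg.norm(a-b)
E
python3 - <<'E'
from h import *
T=np.load("pics/top0.npz");S=np.load("pics/scene0.npz")
tp=lambda x,y:((x+.5)/4.5-.5+160,(y+.5)/4.5-.5+140)
sp=lambda x,y:((x+.5)/3.3-.5+160,(y+.5)/3.3-.5+110)
P={}
for n,t,s,z in[("A",(523,309),(172,242),70),("B",(718,290),(32,353),70),("row2",(636,124),(190,370),120),("row1",(707,121),(133,413),120),
 ("barL",(122,347),(416,31),110),("barR",(264,353),(322,78),110),("or",(480,411),(148,168),70)]:
    a,b=onz(T,*tp(*t),z)[:2],onz(S,*sp(*s),z)[:2]; P[n]=(a+b)/2
    print(n,a.round(1),b.round(1),[q if isinstance(q,float) else q.round(1) for q in tri(T,tp(*t),S,sp(*s))])
for n,t,z in [("shelfFL",(441,224),50),("shelfFR",(757,198),50),("shelfBL",(430,100),60),("shelfBR",(744,72),60),
 ("lidBL",(82,88),108),("lidBR",(355,109),108),("lidFL",(61,290),108),("lidFR",(340,311),108),("slot",(470,155),50),("slot",(564,147),50)]:
    print(n,onz(T,*tp(*t),z).round(1))
for n,t,z in [("shelfFL",(287,267),50),("shelfFR",(55,457),50),("shelfBL",(378,334),60),("shelfBR",(150,530),60),
 ("lidFL",(488,29),108),("lidFR",(299,131),108),("lidBL",(603,132),108),("lidBR",(413,239),108)]:
    print(n,onz(S,*sp(*t),z).round(1))
# blobs in top
g=T["color"].max(2)
for n,t in(("A",(523,309)),("B",(718,290))):
    x,y=map(int,tp(*t)); w=cv2.GaussianBlur(g,(0,0),.7)[y-11:y+12,x-11:x+12]; m=(w>125).astype(np.uint8)
    c,_=cv2.findContours(m,0,2); c=max(c,key=cv2.contourArea); (u,v),r=cv2.minEnclosingCircle(c); e=cv2.moments(c)
    u,v=e["m10"]/e["m00"],e["m01"]/e["m00"]
    print(n,r,onz(T,u+x-11,v+y-11,70).round(1))
E
```

```text
A [457.5 -97.2] [462.4 -99.3] [array([458.4, -97.1,  64.6]), np.float64(0.7709695710313152)]
B [ 470.8 -265.8] [ 478.7 -267.6] [array([ 472.5, -266. ,   61.8]), np.float64(2.2016949237809946)]
row2 [ 607.3 -195.5] [ 613.6 -197.9] [array([ 609.3, -195.8,  113.2]), np.float64(1.2797262167994343)]
row1 [ 608.8 -256.1] [ 615.3 -257.9] [array([ 610.9, -256.4,  113.1]), np.float64(1.7615224785163561)]
barL [426.1 241.6] [439.5 237.8] [array([429.2, 245.5,  97.9]), np.float64(5.067980579004264)]
barR [418.8 122.6] [426.  121.4] [array([420.5, 124.5, 103.8]), np.float64(3.210103182341253)]
or [370.6 -58. ] [374.6 -58. ] [array([371.5, -57.2,  66.7]), np.float64(2.069293332957958)]
shelfFL [537.  -28.3  50. ]
shelfFR [ 554.9 -307.2   50. ]
shelfBL [647.  -20.7  60. ]
shelfBR [ 667.3 -300.1   60. ]
lidBL [651.4 279.4 108. ]
lidBR [628.1  44.2 108. ]
lidFL [475.6 294.1 108. ]
lidFR [453.3  58.8 108. ]
slot [598.7 -55.2  50. ]
slot [ 604.3 -138.7   50. ]
shelfFL [543.4 -30.2  50. ]
shelfFR [ 565.4 -309.4   50. ]
shelfBL [660.4 -26.8  60. ]
shelfBR [ 677.3 -296.1   60. ]
lidFL [484.7 295.5 108. ]
lidFR [463.   57.8 108. ]
lidBL [657.5 270.1 108. ]
lidBR [630.3  43.1 108. ]
A 6.329167366027832 [460.1 -99.2  70. ]
B 6.522806167602539 [ 473.1 -269.2   70. ]
```

The crops show the caps at top-crop (523,309) and (718,290), both white and on the bench. The row pots are at (636,124) and (707,121), and the orange decoy at (480,411) is excluded. Next I'll plan the approach to pot A.

```bash
cat >> h.py <<'E'
from scipy.spatial.transform import Rotation as Ro, Slerp
def down(th): # tool down, closing line at world angle th deg
    c,s=np.cos(np.radians(th)),np.sin(np.radians(th))
    return Ro.from_matrix(np.array([[-s,c,0],[c,s,0],[0,0,-1]]))
def plan(p0,R0,p1,R1,n,jaw):
    sl=Slerp([0,1],Ro.concatenate([R0,R1])); p=np.array(p0,float);R=R0;out=[]
    for i in range(1,n+1):
        w=(R.inv()*sl([i/n])[0]).as_rotvec(degrees=True).round(1); R=R*Ro.from_rotvec(w,degrees=True)
        t=p0+(np.array(p1)-p0)*i/n
        d=R.inv().apply(t-p).round(0 if n>1 else 1); p=p+R.apply(d)
        out.append([[float(x)+0 for x in w],[round(float(x)/1000,4)+0 for x in d],jaw])
    for i in range(0,n,5): print(str(out[i:i+5]).replace(" ",""))
    return p,R
def now():
    from rig import status
    o=status.get_obs(); return o,np.array(o["eef_pos"]),Ro.from_rotvec(o["eef_rot"])
E
python3 -c "
from h import *
o,p,R=now()
plan(p,R,[459,-98,200],down(3.9),15,0.085)"
```

```text
[[[0.0,0.0,4.0],[-0.033,-0.034,0.002],0.085],[[0.0,0.0,4.1],[-0.035,-0.031,0.002],0.085],[[0.0,0.0,4.0],[-0.037,-0.029,0.002],0.085],[[0.0,0.0,4.0],[-0.039,-0.026,0.002],0.085],[[0.0,0.0,4.0],[-0.041,-0.023,0.002],0.085]]
[[[0.0,0.0,4.1],[-0.043,-0.02,0.003],0.085],[[0.0,0.0,4.0],[-0.044,-0.018,0.002],0.085],[[0.0,0.0,4.0],[-0.044,-0.014,0.002],0.085],[[0.0,0.0,4.1],[-0.046,-0.011,0.002],0.085],[[0.0,0.1,4.0],[-0.047,-0.008,0.002],0.085]]
[[[-0.1,0.0,4.0],[-0.047,-0.004,0.002],0.085],[[0.0,0.0,4.1],[-0.047,-0.001,0.002],0.085],[[0.0,0.0,4.0],[-0.047,0.002,0.002],0.085],[[0.0,0.0,4.0],[-0.046,0.005,0.002],0.085],[[0.0,0.0,4.0],[-0.047,0.009,0.002],0.085]]
```

Emit:
apply_moves --commands '[[[0,0,4],[-0.033,-0.034,0.002],0.085],[[0,0,4],[-0.035,-0.031,0.002],0.085],[[0,0,4],[-0.037,-0.029,0.002],0.085],[[0,0,4],[-0.039,-0.026,0.002],0.085],[[0,0,4],[-0.041,-0.023,0.002],0.085]]' --newtons 30

```text
time_s: 0.6
eef_pos: [356.7, 361.1, 220.9]
eef_rot: [-1.222, -2.894, 0.001]
force: [0.0, -0.6, 0.3]
opening: 84.4
finger_force: 0.0
```

Emit:
apply_moves --commands '[[[0,0,4],[-0.043,-0.02,0.003],0.085],[[0,0,4],[-0.044,-0.018,0.002],0.085],[[0,0,4],[-0.044,-0.014,0.002],0.085],[[0,0,4],[-0.046,-0.011,0.002],0.085],[[0,0,4],[-0.047,-0.008,0.002],0.085]]'

```text
time_s: 1.1
eef_pos: [432.5, 137.8, 210.1]
eef_rot: [-1.706, -2.638, -0.001]
force: [1.4, 0.3, -0.4]
opening: 84.9
finger_force: 0.0
```

Emit:
apply_moves --commands '[[[0,0,4],[-0.047,-0.004,0.002],0.085],[[0,0,4],[-0.047,-0.001,0.002],0.085],[[0,0,4],[-0.047,0.002,0.002],0.085],[[0,0,4],[-0.046,0.005,0.002],0.085],[[0,0,4],[-0.047,0.009,0.002],0.085]]'

```text
time_s: 1.6
eef_pos: [509.3, -84.3, 200.1]
eef_rot: [-2.138, -2.301, -0.001]
force: [1.7, 0.2, 1.0]
opening: 85.1
finger_force: 0.0
```

Emit:
apply_moves --commands '[[[0,0,0],[0,0,0],0.085],[[0,0,0],[0,0,0],0.085],[[0,0,0],[0,0,0.02],0.085],[[0,0,0],[0,0,0.02],0.085],[[0,0,0],[0,0,0],0.085]]'

```text
time_s: 2.1
eef_pos: [506.8, -80.4, 157.9]
eef_rot: [-2.128, -2.304, 0.005]
force: [-1.0, 0.7, -0.5]
opening: 85.0
finger_force: 0.0
```

```bash
python3 -c "
from h import *
from rig import cams
o,p,R=now(); print(p,R.as_matrix().round(3),o['qpos'].round(2))
for n in('top','scene'):
    s=cams.snapshot(n); np.savez(f'pics/{n}1.npz',**s); print(proj(s,p))
    u,v=map(int,proj(s,np.array([459,-98,70]))); c=cv2.convertScaleAbs(s['color'][v-45:v+45,u-60:u+60],alpha=1.8)
    cv2.imwrite(f'pics/{n}c.png',cv2.resize(c,None,fx=3.3,fy=3.3,interpolation=cv2.INTER_CUBIC)); print(u-60,v-45)
cv2.imwrite('pics/c2.png',np.hstack([cv2.imread('pics/topc.png'),cv2.imread('pics/scenec.png')]))
plan(p,R,[459,-98,160],down(3.9),1,.085)
"
```

```text
[506.8221315  -80.355387   157.86061322] [[-0.079  0.997 -0.006]
 [ 0.997  0.079  0.001]
 [ 0.002 -0.006 -1.   ]] [-0.45  0.27  0.62  1.95 -0.19  0.98  0.34]
[272.00295565 191.75466102]
216 162
[224.54947368 168.5725839 ]
151 137
[[[-0.3,-0.1,0.6],[-0.0143,-0.0489,-0.0021],0.085]]
```

View pics/c2.png

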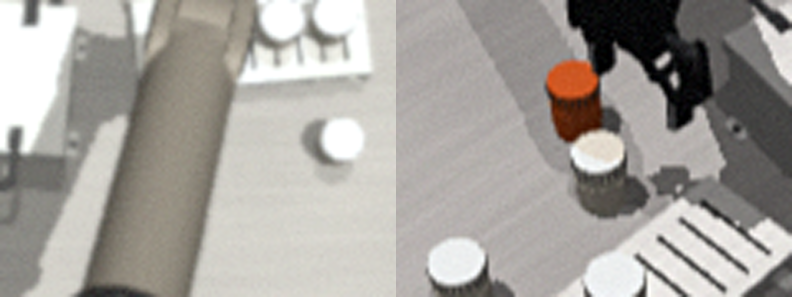

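The top view is blocked by the forearm. In the scene view the gripper is about 50 mm ahead of pot A (cap at crop (598,150)). The miss shows that a row's shift is taken in the axes before its turn, so I'll fix the planner.

```bash
sed -i 's/R=R\*Ro.from_rotvec(w,degrees=True)/Rp=R;R=R*Ro.from_rotvec(w,degrees=True)/; s/d=R.inv().apply(t-p)/d=Rp.inv().apply(t-p)/; s/p=p+R.apply(d)/p=p+Rp.apply(d)/' h.py
python3 -c "
from h import *
o,p,R=now()
plan(p,R,[461,-99,158],down(3.9),2,.085); plan([461,-99,158],down(3.9),[461,-99,27],down(3.9),5,.085)"
```

```text
[[[0.0,0.0,0.3],[-0.007,-0.025,0.001],0.085],[[0.0,0.0,0.3],[-0.007,-0.024,0.001],0.085]]
[[[0.0,0.0,0.0],[0.0,0.0,0.026],0.085],[[0.0,0.0,0.0],[0.0,0.0,0.026],0.085],[[0.0,0.0,0.0],[0.0,0.0,0.027],0.085],[[0.0,0.0,0.0],[0.0,0.0,0.026],0.085],[[0.0,0.0,0.0],[0.0,0.0,0.026],0.085]]
```

Emit:
apply_moves --commands '[[[0,0,-8],[-0.007,-0.025,0.001],0.085],[[0,0,0],[-0.01,-0.023,0],0.085],[[0,0,-8],[0,0,0],0.085],[[0,0,-8],[0,0,0],0.085],[[0,0,-8],[0,0,0],0.085]]' --newtons 20

```text
time_s: 2.7
eef_pos: [465.4, -105.9, 160.8]
eef_rot: [1.408, 2.806, 0.003]
force: [-0.3, -0.1, -1.2]
opening: 85.1
finger_force: 0.0
```

Emit:
apply_moves --commands '[[[0,0,-8],[0,0,0],0.085],[[0,0,-8],[0,0,0],0.085],[[0,0,-8],[0,0,0],0.085],[[0,0,-8],[0,0,0],0.085],[[0,0,-8],[0,0,0],0.085]]'

```text
time_s: 3.2
eef_pos: [465.5, -105.9, 160.7]
eef_rot: [0.362, 3.118, 0.001]
force: [0.1, -0.4, -0.2]
opening: 84.7
finger_force: 0.0
```

Emit:
apply_moves --commands '[[[0,0,-8],[0,0,0],0.085],[[0,0,-8],[0,0,0],0.085],[[0,0,0],[0,0,0],0.085],[[0,0,0],[0,0,0],0.085],[[0,0,0],[0,0,0],0.085]]'

```text
time_s: 3.7
eef_pos: [464.9, -106.2, 159.8]
eef_rot: [-0.062, 3.14, 0.0]
force: [-0.3, -0.1, 0.3]
opening: 85.1
finger_force: 0.0
```

```bash
python3 -c "
from h import *
o,p,R=now(); print(p,o['qpos'].round(2))
plan(p,R,[461,-99,27],down(93.9),10,.085)"
```

```text
[ 464.86644219 -106.16585509  159.80248943] [-0.25  0.17  0.43  2.03 -0.09  0.95  1.84]
[[[0.0,0.0,-0.2],[0.0,0.001,0.013],0.085],[[0.0,0.0,-0.1],[0.001,0.0,0.014],0.085],[[0.0,0.0,-0.2],[0.0,0.001,0.013],0.085],[[0.0,0.0,-0.2],[0.0,0.001,0.013],0.085],[[0.0,0.0,-0.1],[0.001,0.001,0.013],0.085]]
[[[0.0,0.0,-0.2],[0.0,0.0,0.014],0.085],[[0.0,0.0,-0.1],[0.001,0.001,0.013],0.085],[[0.0,0.0,-0.2],[0.0,0.001,0.013],0.085],[[0.0,0.1,-0.2],[0.0,0.001,0.014],0.085],[[0.0,0.0,-0.1],[0.001,0.0,0.013],0.085]]
```

Emit:
apply_moves --commands '[[[0,0,0],[0.004,0.007,0.02],0.085],[[0,0,0],[0,0,0.033],0.085],[[0,0,0],[0,0,0.033],0.085],[[0,0,0],[0,0,0.03],0.085],[[0,0,0],[0,0,0.017],0.085]]'

```text
time_s: 4.2
eef_pos: [458.9, -99.1, 24.3]
eef_rot: [0.063, -3.138, -0.0]
force: [0.4, -0.1, 0.2]
opening: 85.0
finger_force: 0.0
```

Emit:
apply_moves --commands '[[[0,0,0],[0,0,0],0.06],[[0,0,0],[0,0,0],0.055],[[0,0,0],[0,0,0],0.05],[[0,0,0],[0,0,0],0.045],[[0,0,0],[0,0,0],0.045]]'

```text
time_s: 4.7
eef_pos: [461.3, -99.6, 27.3]
eef_rot: [-0.064, 3.138, 0.0]
force: [-0.4, -0.3, 2.3]
opening: 50.6
finger_force: 21.1
```

Emit:
apply_moves --commands '[[[0,0,0],[0,0,0],0.045],[[0,0,0],[0,0,0],0.085],[[0,0,0],[0,0,0],0.085],[[0,0,0],[0,0,0],0.085],[[0,0,0],[0,0,0],0.085]]'

```text
time_s: 5.2
eef_pos: [460.0, -99.5, 26.1]
eef_rot: [0.064, -3.141, -0.0]
force: [0.2, 0.4, -0.2]
opening: 85.3
finger_force: 0.0
```

Emit:
apply_moves --commands '[[[0,0,8],[0,0,0],0.085],[[0,0,8],[0,0,0],0.085],[[0,0,8],[0,0,0],0.085],[[0,0,8],[0,0,0],0.085],[[0,0,8],[0,0,0],0.085]]'

```text
time_s: 5.7
eef_pos: [460.2, -99.5, 26.2]
eef_rot: [-1.022, -2.97, -0.0]
force: [-0.4, -0.2, 0.2]
opening: 84.9
finger_force: 0.0
```

Emit:
apply_moves --commands '[[[0,0,8],[0,0,0],0.085],[[0,0,8],[0,0,0],0.085],[[0,0,8],[0,0,0],0.085],[[0,0,8],[0,0,0],0.085],[[0,0,8],[0,0,0],0.085]]'

```text
time_s: 6.2
eef_pos: [460.2, -99.4, 26.2]
eef_rot: [-1.976, -2.442, 0.0]
force: [0.1, -0.2, 0.6]
opening: 85.1
finger_force: 0.0
```

Emit:
apply_moves --commands '[[[0,0,8],[0,0,0.01],0.085],[[0,0,0],[0,0,0],0.06],[[0,0,0],[0,0,0],0.055],[[0,0,0],[0,0,0],0.05],[[0,0,0],[0,0,0],0.045]]'

```text
time_s: 6.7
eef_pos: [460.2, -99.7, 16.6]
eef_rot: [-2.134, -2.305, -0.001]
force: [-1.1, 0.5, 1.7]
opening: 49.4
finger_force: 16.7
```

Emit:
apply_moves --commands '[[[0,0,0],[0,0,0],0.04],[[0,0,0],[0,0,0],0.04],[[0,0,0],[0,0,-0.03],0.04],[[0,0,0],[0,0,-0.04],0.04],[[0,0,0],[0,0,-0.04],0.04]]' --newtons 35

```text
time_s: 7.2
eef_pos: [459.7, -99.4, 127.0]
eef_rot: [-2.135, -2.303, 0.002]
force: [1.4, 1.4, -0.4]
opening: 49.3
finger_force: 30.2
```

```bash
python3 -c "
from h import *
o,p,R=now(); print(p,R.as_matrix()[:,1],o['qpos'].round(2),o['opening'])"
```

```text
[459.70186159 -99.39379754 126.97309101] [ 0.99712475  0.07576416 -0.00142346] [-0.67  0.3   0.93  2.08 -0.31  0.9   0.51] 49.25127625151071
```

```bash
python3 - <<'E'
from h import *
T=np.load("pics/top0.npz");g=cv2.cvtColor(T["color"],cv2.COLOR_BGR2GRAY).astype(float)
# front & back & left/right edge: subpixel steepest gradient per column
def edge(cols,r0,r1,sgn,z):
    P=[]
    for c in cols:
        col=cv2.GaussianBlur(g[r0:r1,c-1:c+2],(1,3),0).mean(1); d=np.diff(col)*sgn; k=d.argmax()
        k=min(max(k,1),len(d)-2); a,b,e=d[k-1:k+2]; q=k+.5*(a-e)/(a-2*b+e) if a-2*b+e else k
        P.append(onz(T,c,r0+q+.5,z)[:2])
    l=cv2.fitLine(np.array(P,np.float32),cv2.DIST_HUBER,0,.01,.01).ravel(); 
    print("slope dx/dy",round(l[0]/l[1],4),"x at y=-165:",round(l[2]+(-165-l[3])*l[0]/l[1],1))
edge(range(262,324),178,196,-1,50)   # front
edge(range(262,322),150,166,1,60)    # back
# caps profile
print(np.round(g[155:180,292:328]).astype(int)[::1])
E
```

```text
slope dx/dy -0.0666 x at y=-165: 546.0
slope dx/dy -0.0664 x at y=-165: 657.0
[[116 115 114 116 118 116 117 118 119 118 119 118 117 118 120 119 121 122
  122 123 125 127 122 120 115 112 115 117 111 117 119 121 122 119 117 116]
 [118 119 119 117 118 119 122 121 122 125 122 120 119 117 117 117 114 115
  114 115 119 122 121 116 117 121 126 126 124 127 131 133 132 126 119 116]
 [119 117 116 116 114 115 120 117 122 122 119 118 120 122 125 127 126 125
  126 126 128 132 135 135 136 136 138 140 138 140 141 144 140 131 121 115]
 [120 121 125 128 131 131 136 135 135 135 136 134 136 137 137 140 139 140
  139 139 140 142 144 142 142 142 142 142 143 144 143 145 142 132 121 116]
 [135 136 138 141 141 145 143 143 143 144 143 142 142 143 145 144 144 144
  142 138 140 144 144 144 145 142 136 140 144 145 145 145 143 134 120 115]
 [145 143 144 146 143 139 139 144 145 147 144 139 134 137 143 146 144 144
  140 123 122 140 144 145 144 144 139 142 141 142 145 145 142 136 123 116]
 [142 145 144 145 139 126 125 137 145 145 144 136 121 128 141 143 141 138
  130 105 111 136 144 146 145 145 144 144 144 143 143 
[... 2003 characters left out ...]
  98 109 109  99 127 133 132
  128 116  92  69  73  83  89  99 113 110  96 126 141 145 145 146 143 132]
 [103 116 123 115  96  85  78  70  77  91 104 114 124 122 104 124 134 133
  131 126 114  89 100 114 118 122 128 121  96 116 139 144 145 145 144 137]
 [106 120 132 130 125 119 111  88  97 114 123 128 133 129 104 116 134 134
  131 130 123  96 104 123 128 130 129 123  95 110 134 144 146 144 144 136]
 [108 120 132 133 134 132 123  97 105 123 131 133 135 134 106 114 133 136
  132 133 123  96 102 121 129 130 129 123  96 105 134 143 144 143 144 139]
 [107 114 130 135 135 134 124  96 103 124 131 134 139 134 112 110 134 139
  134 132 123  99  98 119 128 129 134 130 108 109 134 143 145 145 144 141]]
```

```bash
python3 - <<'E'
from h import *
T=np.load("pics/top0.npz")
a=onz(T,301.3,167.0,120)[:2];b=onz(T,317.6,165.5,120)[:2];m=(a+b)/2
d=np.array([-.0665,1]);d/=np.linalg.norm(d)
print(a,b,m,"p3",m+93*d,"p4",m+155*d)
g=cv2.cvtColor(T["color"],cv2.COLOR_BGR2GRAY)
u,v=proj(T,np.array([460,-99.4,70]));print(u,v);u,v=int(u),int(v)
print(g[v-10:v+12,u],g[v,u-10:u+11],v,u)
E
```

```text
[ 607.95107395 -196.91711597] [ 612.65254997 -259.67065058] [ 610.30181196 -228.29388327] p3 [ 604.13094148 -135.49883838] p4 [600.01702782 -73.63547511]
276.39231360223914 207.61731440395613
[115 114 113 114 119 136 144 145 145 143 144 144 146 145 145 145 142 126
  98  87  95  99] [ 89  77  73  91 129 143 145 145 145 147 144 146 147 146 145 142 136 121
 114 113 112] 207 276
```

```bash
python3 -c "
from h import *
o,p,R=now();p,R=plan(p,R,[604.1,-135.5,110],down(3.8),5,.04)"
```

```text
[[[0.0,0.0,0.1],[-0.009,0.028,0.003],0.04],[[0.0,0.0,0.1],[-0.01,0.029,0.004],0.04],[[0.0,0.0,0.1],[-0.009,0.028,0.003],0.04],[[-0.1,0.0,0.1],[-0.009,0.028,0.003],0.04],[[0.0,0.0,0.1],[-0.009,0.028,0.004],0.04]]
```

Emit:
apply_moves --commands '[[[0,0,0.1],[-0.009,0.028,0.003],0.04],[[0,0,0.1],[-0.01,0.029,0.004],0.04],[[0,0,0.1],[-0.009,0.028,0.003],0.04],[[0,0,0.1],[-0.009,0.028,0.003],0.04],[[0,0,0.1],[-0.009,0.028,0.004],0.04]]'

```text
time_s: 7.7
eef_pos: [605.5, -134.9, 108.6]
eef_rot: [-2.144, -2.295, -0.001]
force: [0.1, -0.3, -1.1]
opening: 49.0
finger_force: 30.3
```

Emit:
apply_moves --commands '[[[0,0,0],[0,0,0],0.04],[[0,0,0],[0,0,0.01],0.04],[[0,0,0],[0,0,0.01],0.04],[[0,0,0],[0,0,0.01],0.04],[[0,0,0],[0,0,0],0.04]]'

```text
time_s: 8.2
eef_pos: [602.1, -134.2, 77.2]
eef_rot: [-2.143, -2.292, 0.003]
force: [-0.1, 0.7, -1.3]
opening: 49.2
finger_force: 30.3
```

```bash
python3 -c "
from h import *
from rig import cams
o,p,R=now(); print(p,R.as_matrix()[:,2])
s=cams.snapshot('scene'); np.savez('pics/s2.npz',**s)
u,v=map(int,proj(s,np.array([604,-165,100]))); print(u-50,v-45)
c=cv2.convertScaleAbs(s['color'][v-45:v+45,u-50:u+50],alpha=1.8)
cv2.imwrite('pics/s2.png',cv2.resize(c,None,fx=6,fy=6,interpolation=cv2.INTER_CUBIC))
plan(p,R,[604.1,-135.5,67.5],down(3.8),1,.04)"
```

```text
[ 602.09041913 -134.2141164    77.20571414] [-0.00392976  0.00140424 -0.99999129]
174 172
[[[-0.2,-0.1,0.0],[-0.0014,0.002,0.0097],0.04]]
```

View pics/s2.png

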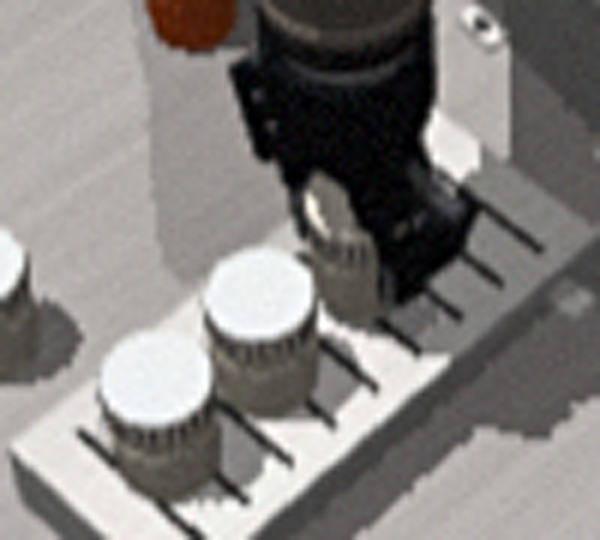

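The pot in the fingers sits next to row2 (caps at crop (260,295) and (157,378)), in line and upright. I'll lower it the last 10 mm.

Emit:
apply_moves --commands '[[[-0.2,-0.2,0],[-0.001,0.002,0.004],0.04],[[0,0,0],[0,0,0.003],0.04],[[0,0,0],[0,0,0.002],0.04],[[0,0,0],[0,0,0],0.04],[[0,0,0],[0,0,0],0.04]]'

```text
time_s: 8.75
eef_pos: [606.3, -136.1, 70.4]
eef_rot: [2.142, 2.291, 0.0]
force: [-0.3, -0.2, -2.3]
opening: 48.8
finger_force: 30.3
```

Emit:
apply_moves --commands '[[[0,0,0],[0,0,0],0.04],[[0,0,0],[0,0,0],0.04],[[0,0,0],[0,0,0],0.04],[[0,0,0],[0,0,0],0.04],[[0,0,0],[0,0,0],0.04]]'

```text
time_s: 9.25
eef_pos: [606.3, -136.0, 70.3]
eef_rot: [2.142, 2.291, 0.001]
force: [0.5, -0.0, -1.8]
opening: 49.1
finger_force: 30.3
```

Emit:
apply_moves --commands '[[[0,0,0],[0,0,0.001],0.04],[[0,0,0],[0,0,0],0.04],[[0,0,0],[0,0,0],0.04],[[0,0,0],[0,0,0],0.04],[[0,0,0],[0,0,0],0.04]]'

```text
time_s: 9.75
eef_pos: [606.3, -136.0, 69.3]
eef_rot: [2.142, 2.291, 0.0]
force: [0.2, -0.2, -1.5]
opening: 48.8
finger_force: 30.3
```

Emit:
apply_moves --commands '[[[0,0,0],[0.0005,-0.002,0],0.04],[[0,0,0],[0,0,0.001],0.04],[[0,0,0],[0,0,0.001],0.04],[[0,0,0],[0,0,0],0.04],[[0,0,0],[0,0,0],0.04]]'

```text
time_s: 10.25
eef_pos: [604.3, -135.7, 67.2]
eef_rot: [2.142, 2.291, 0.0]
force: [0.4, 0.4, -1.2]
opening: 49.2
finger_force: 30.3
```

Emit:
apply_moves --commands '[[[0,0,0],[0,0,0.001],0.04],[[0,0,0],[0,0,0],0.04],[[0,0,0],[0,0,0],0.04],[[0,0,0],[0,0,0],0.04],[[0,0,0],[0,0,0],0.04]]'

```text
time_s: 10.75
eef_pos: [604.4, -135.8, 66.7]
eef_rot: [2.142, 2.291, 0.001]
force: [-2.2, 0.8, 4.3]
opening: 48.8
finger_force: 30.1
```

Emit:
apply_moves --commands '[[[0,0,0],[0,0,0],0.06],[[0,0,0],[0,0,0],0.085],[[0,0,0],[0,0,0],0.085],[[0,0,0],[0,0,0],0.085],[[0,0,0],[0,0,-0.02],0.085]]'

```text
time_s: 11.25
eef_pos: [602.2, -134.7, 84.0]
eef_rot: [2.145, 2.295, -0.004]
force: [0.3, 0.2, 0.1]
opening: 84.9
finger_force: 0.0
```

Emit:
apply_moves --commands '[[[0,0,0],[0,0,-0.04],0.085],[[0,0,0],[0,0,-0.04],0.085],[[0,0,0],[0,0,-0.02],0.085],[[0,0,0],[0,0,0],0.085],[[0,0,0],[0,0,0],0.085]]'

```text
time_s: 11.75
eef_pos: [603.7, -135.1, 186.0]
eef_rot: [2.142, 2.292, 0.001]
force: [-0.2, 0.2, -1.3]
opening: 84.8
finger_force: 0.0
```

```bash
python3 -c "
from h import *
o,p,R=now(); print(p)
plan(p,R,[473.1,-269.2,150],down(93.8),15,.085)"
```

```text
[ 603.6749201  -135.05785732  186.00797329]
[[[0.0,0.0,-6.0],[-0.008,-0.009,0.002],0.085],[[0.0,0.0,-6.0],[-0.008,-0.01,0.003],0.085],[[0.0,0.1,-6.0],[-0.006,-0.011,0.002],0.085],[[0.0,0.0,-6.0],[-0.005,-0.012,0.003],0.085],[[0.0,0.0,-6.0],[-0.004,-0.011,0.002],0.085]]
[[[0.0,0.0,-6.0],[-0.002,-0.013,0.002],0.085],[[0.0,0.0,-6.0],[-0.002,-0.012,0.003],0.085],[[0.0,0.1,-6.0],[0.001,-0.013,0.002],0.085],[[0.0,0.0,-6.0],[0.001,-0.012,0.002],0.085],[[0.0,0.0,-6.0],[0.002,-0.012,0.003],0.085]]
[[[0.0,0.0,-6.0],[0.004,-0.012,0.002],0.085],[[0.0,0.0,-6.0],[0.005,-0.011,0.003],0.085],[[0.0,0.1,-5.9],[0.007,-0.011,0.002],0.085],[[0.0,0.0,-6.0],[0.007,-0.01,0.002],0.085],[[0.0,0.0,-6.0],[0.008,-0.01,0.003],0.085]]
```

Emit:
apply_moves --commands '[[[0,0,-6],[-0.008,-0.009,0.002],0.085],[[0,0,-6],[-0.008,-0.01,0.003],0.085],[[0,0,-6],[-0.006,-0.011,0.002],0.085],[[0,0,-6],[-0.005,-0.012,0.003],0.085],[[0,0,-6],[-0.004,-0.011,0.002],0.085]]' --newtons 20

```text
time_s: 12.25
eef_pos: [559.0, -179.8, 172.0]
eef_rot: [1.472, 2.774, -0.003]
force: [-0.4, -0.2, -0.6]
opening: 85.2
finger_force: 0.0
```

Emit:
apply_moves --commands '[[[0,0,-6],[-0.002,-0.013,0.002],0.085],[[0,0,-6],[-0.002,-0.012,0.003],0.085],[[0,0,-6],[0.001,-0.013,0.002],0.085],[[0,0,-6],[0.001,-0.012,0.002],0.085],[[0,0,-6],[0.002,-0.012,0.003],0.085]]'

```text
time_s: 12.75
eef_pos: [515.7, -224.4, 160.3]
eef_rot: [0.704, 3.061, -0.003]
force: [-0.9, 0.6, 0.8]
opening: 84.8
finger_force: 0.0
```

Emit:
apply_moves --commands '[[[0,0,-6],[0.004,-0.012,0.002],0.085],[[0,0,-6],[0.005,-0.011,0.003],0.085],[[0,0,-6],[0.007,-0.011,0.002],0.085],[[0,0,-6],[0.007,-0.01,0.002],0.085],[[0,0,-6],[0.008,-0.01,0.003],0.085]]'

```text
time_s: 13.25
eef_pos: [472.3, -269.4, 148.3]
eef_rot: [-0.113, 3.139, -0.003]
force: [0.5, -0.1, -0.2]
opening: 84.9
finger_force: 0.0
```

Emit:
apply_moves --commands '[[[0,0,0],[0,0,0],0.085],[[0,0,0],[0,0,0],0.085],[[0,0,0],[0,0,0],0.085],[[0,0,0],[0,0,0],0.085],[[0,0,0],[0,0,0],0.085]]'

```text
time_s: 13.75
eef_pos: [474.2, -269.4, 150.2]
eef_rot: [-0.106, 3.136, -0.005]
force: [0.7, 0.1, -0.7]
opening: 84.7
finger_force: 0.0
```

```bash
python3 -c "
from h import *
o,p,R=now(); print(p,o['qpos'].round(2))
plan(p,R,[473.1,-269.2,p[2]],down(93.8),1,.085)"
```

```text
[ 474.19784574 -269.42558285  150.16120615] [-0.01  0.33  0.55  1.9  -0.21  0.97  2.27]
[[[-0.2,0.2,0.1],[0.0011,0.0003,0.0],0.085]]
```

Descend 123 mm, centre in y, then turn back and centre in x.

Emit:
apply_moves --commands '[[[-0.2,0.2,0],[0.001,0,0.02],0.085],[[0,0,0],[0,0,0.03],0.085],[[0,0,0],[0,0,0.033],0.085],[[0,0,0],[0,0,0.03],0.085],[[0,0,0],[0,0,0.01],0.085]]'

```text
time_s: 14.25
eef_pos: [471.1, -268.6, 24.5]
eef_rot: [0.106, -3.135, -0.004]
force: [0.4, 0.2, 0.2]
opening: 85.0
finger_force: 0.0
```

Emit:
apply_moves --commands '[[[0,0,0],[0,0,0],0.06],[[0,0,0],[0,0,0],0.055],[[0,0,0],[0,0,0],0.05],[[0,0,0],[0,0,0],0.045],[[0,0,0],[0,0,0],0.045]]'

```text
time_s: 14.75
eef_pos: [474.1, -270.6, 28.7]
eef_rot: [-0.105, 3.137, -0.001]
force: [-0.0, 1.1, 6.3]
opening: 50.8
finger_force: 20.3
```

Emit:
apply_moves --commands '[[[0,0,0],[0,0,0],0.045],[[0,0,0],[0,0,0],0.085],[[0,0,0],[0,0,0],0.085],[[0,0,0],[0,0,0],0.085],[[0,0,0],[0,0,0],0.085]]'

```text
time_s: 15.25
eef_pos: [472.6, -270.1, 27.1]
eef_rot: [0.105, -3.14, -0.0]
force: [0.0, -0.2, 0.3]
opening: 84.8
finger_force: 0.0
```

Emit:
apply_moves --commands '[[[0,0,8],[0,0,0],0.085],[[0,0,8],[0,0,0],0.085],[[0,0,8],[0,0,0],0.085],[[0,0,8],[0,0,0],0.085],[[0,0,8],[0,0,0],0.085]]'

```text
time_s: 15.75
eef_pos: [472.7, -270.1, 27.1]
eef_rot: [-0.983, -2.984, -0.0]
force: [-0.7, 0.4, -0.0]
opening: 84.9
finger_force: 0.0
```

Emit:
apply_moves --commands '[[[0,0,8],[0,0,0],0.085],[[0,0,8],[0,0,0],0.085],[[0,0,8],[0,0,0],0.085],[[0,0,8],[0,0,0],0.085],[[0,0,8],[0,0,0],0.085]]'

```text
time_s: 16.25
eef_pos: [472.8, -270.0, 27.1]
eef_rot: [-1.944, -2.468, -0.0]
force: [-0.1, 0.0, 0.5]
opening: 85.0
finger_force: 0.0
```

Emit:
apply_moves --commands '[[[0,0,8],[0,0,0.01],0.085],[[0,0,2],[0,0,0],0.06],[[0,0,0],[0,0,0],0.055],[[0,0,0],[0,0,0],0.05],[[0,0,0],[0,0,0],0.045]]'

```text
time_s: 16.75
eef_pos: [472.8, -270.3, 17.5]
eef_rot: [2.144, 2.296, 0.001]
force: [-1.2, -1.0, -0.1]
opening: 49.9
finger_force: 18.8
```

Emit:
apply_moves --commands '[[[0,0,0],[0,0,0],0.04],[[0,0,0],[0,0,0],0.04],[[0,0,0],[0,0,0],0.04],[[0,0,0],[0,0,0],0.04],[[0,0,0],[0,0,0],0.04]]' --newtons 35

```text
time_s: 17.25
eef_pos: [472.8, -270.3, 17.6]
eef_rot: [2.146, 2.295, 0.001]
force: [-1.7, 0.6, 6.3]
opening: 49.0
finger_force: 32.5
```

```bash
python3 -c "
from h import *
o,p,R=now(); print(p,R.as_matrix()[:,1:],o['qpos'].round(2))
q=np.array([p[0],p[1],p[2]+155])
p,R=plan(q,R,[600,-73.6,p[2]+90],down(3.8),10,.04)"
```

```text
[ 472.81071229 -270.30329223   17.57919221] [[ 9.97749609e-01  3.03118458e-04]
 [ 6.70493740e-02  1.72124892e-04]
 [ 3.13977208e-04 -9.99999939e-01]] [-0.2   0.65  0.85  1.99 -0.68  0.81  1.11]
[[[0.0,0.0,0.0],[0.019,0.014,0.007],0.04],[[0.0,0.0,0.0],[0.019,0.014,0.006],0.04],[[0.0,0.0,0.0],[0.018,0.014,0.007],0.04],[[0.0,0.0,0.0],[0.019,0.014,0.006],0.04],[[0.0,0.0,0.0],[0.019,0.014,0.007],0.04]]
[[[0.0,0.0,0.0],[0.019,0.014,0.006],0.04],[[0.0,0.0,0.0],[0.018,0.014,0.007],0.04],[[0.0,0.0,0.0],[0.019,0.014,0.006],0.04],[[0.0,0.0,0.0],[0.019,0.014,0.007],0.04],[[0.0,0.0,0.0],[0.019,0.014,0.006],0.04]]
```

Emit:
apply_moves --commands '[[[0,0,0],[0,0,-0.03],0.04],[[0,0,0],[0,0,-0.04],0.04],[[0,0,0],[0,0,-0.04],0.04],[[0,0,0],[0,0,-0.045],0.04],[[0,0,0],[0,0,0],0.04]]'

```text
time_s: 17.75
eef_pos: [476.1, -272.7, 177.3]
eef_rot: [2.138, 2.287, 0.006]
force: [-0.1, -0.9, -0.7]
opening: 49.2
finger_force: 33.4
```

Emit:
apply_moves --commands '[[[0,0,0],[0.019,0.014,0],0.04],[[0,0,0],[0.019,0.014,0],0.04],[[0,0,0],[0.018,0.014,0],0.04],[[0,0,0],[0.019,0.014,0],0.04],[[0,0,0],[0.019,0.014,0],0.04]]'

```text
time_s: 18.25
eef_pos: [536.4, -170.2, 170.9]
eef_rot: [-2.144, -2.294, 0.001]
force: [1.1, -0.7, -1.1]
opening: 49.4
finger_force: 33.4
```

Emit:
apply_moves --commands '[[[0,0,0],[0.019,0.014,0],0.04],[[0,0,0],[0.018,0.014,0],0.04],[[0,0,0],[0.019,0.014,0],0.04],[[0,0,0],[0.019,0.014,0],0.04],[[0,0,0],[0.019,0.014,0],0.04]]'

```text
time_s: 18.75
eef_pos: [599.8, -71.7, 170.7]
eef_rot: [-2.144, -2.294, 0.001]
force: [0.1, -0.9, -1.3]
opening: 49.2
finger_force: 33.4
```

Emit:
apply_moves --commands '[[[0,0,0],[0,0,0],0.04],[[0,0,0],[0,0,0],0.04],[[0,0,0],[0,0,0],0.04],[[0,0,0],[0,0,0],0.04],[[0,0,0],[0,0,0],0.04]]'

```text
time_s: 19.25
eef_pos: [599.4, -74.1, 172.3]
eef_rot: [-2.147, -2.293, -0.0]
force: [-0.1, -0.3, -1.6]
opening: 49.2
finger_force: 33.4
```

```bash
python3 -c "
from h import *
o,p,R=now(); print(p,R.as_matrix()[:,1:])
p,R=plan(p,R,[600,-73.6,72.6],down(3.8),1,.04)"
```

```text
[599.41504929 -74.11825433 172.27705886] [[ 9.97854683e-01  6.96736967e-05]
 [ 6.54677422e-02  1.44655396e-04]
 [ 7.89944878e-05 -9.99999987e-01]]
[[[0.0,0.0,0.0],[0.0005,0.0006,0.0997],0.04]]
```

Emit:
apply_moves --commands '[[[0,0,0],[0.0003,0.0008,0.03],0.04],[[0,0,0],[0,0,0.03],0.04],[[0,0,0],[0,0,0.03],0.04],[[0,0,0],[0,0,0.01],0.04],[[0,0,0],[0,0,0],0.04]]'

```text
time_s: 19.75
eef_pos: [599.6, -72.9, 71.2]
eef_rot: [-2.145, -2.293, 0.003]
force: [0.7, -0.2, -1.9]
opening: 49.1
finger_force: 33.4
```

Emit:
apply_moves --commands '[[[0,0,0],[0,0,0],0.04],[[0,0,0],[0,0,0],0.04],[[0,0,0],[0,0,0],0.04],[[0,0,0],[0,0,0],0.04],[[0,0,0],[0,0,0],0.04]]'

```text
time_s: 20.25
eef_pos: [600.9, -72.8, 72.7]
eef_rot: [2.145, 2.295, 0.001]
force: [0.4, 0.2, -0.8]
opening: 49.2
finger_force: 33.4
```

Emit:
apply_moves --commands '[[[0,0,0],[-0.001,-0.0007,0.002],0.04],[[0,0,0],[0,0,0.002],0.04],[[0,0,0],[0,0,0.001],0.04],[[0,0,0],[0,0,0],0.04],[[0,0,0],[0,0,0],0.04]]'

```text
time_s: 20.75
eef_pos: [599.9, -73.9, 67.7]
eef_rot: [-2.145, -2.294, -0.0]
force: [-2.0, 1.2, 6.3]
opening: 49.4
finger_force: 33.0
```

Emit:
apply_moves --commands '[[[0,0,0],[0,0,0.001],0.04],[[0,0,0],[0,0,0],0.04],[[0,0,0],[0,0,0],0.04],[[0,0,0],[0,0,0],0.04],[[0,0,0],[0,0,0],0.04]]'

```text
time_s: 21.25
eef_pos: [600.0, -73.9, 67.6]
eef_rot: [-2.145, -2.294, -0.001]
force: [-5.3, 2.4, 11.2]
opening: 49.0
finger_force: 32.7
```

Emit:
apply_moves --commands '[[[0,0,0],[0,0,-0.001],0.04],[[0,0,0],[0,0,0],0.06],[[0,0,0],[0,0,0],0.085],[[0,0,0],[0,0,0],0.085],[[0,0,0],[0,0,0],0.085]]'

```text
time_s: 21.75
eef_pos: [600.1, -73.8, 67.0]
eef_rot: [2.146, 2.295, -0.0]
force: [-0.4, 0.1, 0.4]
opening: 85.1
finger_force: 0.0
```

Emit:
apply_moves --commands '[[[0,0,0],[0,0,-0.02],0.085],[[0,0,0],[0,0,-0.04],0.085],[[0,0,0],[0,0,-0.04],0.085],[[0,0,0],[0,0,-0.04],0.085],[[0,0,0],[0,0,0],0.085]]'

```text
time_s: 22.25
eef_pos: [603.4, -75.6, 212.9]
eef_rot: [2.14, 2.288, 0.01]
force: [0.4, 0.4, 0.4]
opening: 85.2
finger_force: 0.0
```

```bash
python3 - <<'E'
from h import *
T=np.load("pics/top0.npz");S=np.load("pics/scene0.npz");g=cv2.cvtColor(T["color"],cv2.COLOR_BGR2GRAY).astype(float)
P=[]
for c in range(191,217):
    w=np.clip(85-g[212:223,c],0,None); 
    if w.sum()>0: P.append(onz(T,c,212+(w*np.arange(11)).sum()/w.sum(),105)[:2])
P=np.array(P,np.float32); l=cv2.fitLine(P,cv2.DIST_HUBER,0,.01,.01).ravel()
print(P.round(1)[::4],"slope",l[0]/l[1],"at y180",l[2]+(180-l[3])*l[0]/l[1])
def edge(cols,r0,r1,sgn,z):
    P=[]
    for c in cols:
        d=np.diff(g[r0:r1,c-1:c+2].mean(1))*sgn; k=min(max(d.argmax(),1),len(d)-2); a,b,e=d[k-1:k+2]
        P.append(onz(T,c,r0+k+.5*(a-e)/(a-2*b+e-1e-9)+.5,z)[:2])
    l=cv2.fitLine(np.array(P,np.float32),cv2.DIST_HUBER,0,.01,.01).ravel(); print("slope",l[0]/l[1],"x at y180:",l[2]+(180-l[3])*l[0]/l[1])
edge(list(range(178,185))+list(range(194,216))+list(range(225,233)),198,214,-1,106)
edge(list(range(197,221)),154,170,1,106)
# side columns of lid
for r in (170,185,200):
    row=g[r,165:250]; d=np.diff(row); a=165+d[:25].argmax()+.5; b=165+45+(-d[45:]).argmax()+.5
    print(r,onz(T,a,r,106)[:2].round(1),onz(T,b,r,106)[:2].round(1))
o,p,R=now(); print(p,o['qpos'].round(2))
E
```

```text
[[428.9 226.2]
 [428.  211.1]
 [425.3 195.9]
 [424.2 180.8]
 [423.4 165.7]
 [420.8 150.6]
 [425.5 135.4]] slope 0.09858758 at y180 424.4637
slope 0.10417623 x at y180: 465.38214
slope 0.10239709 x at y180: 643.52545
170 [608.7 284.2] [604.1  44.5]
185 [549.8 290.8] [545.2  52.8]
200 [490.4 232.5] [487.   57.3]
[603.38550048 -75.59941721 212.89729511] [-0.69  0.54  1.06  1.69 -0.5   1.2   0.56]
```

```bash
python3 -c "
from h import *
o,p,R=now()
plan(p,R,[424.7,182,170],down(-5.83),10,.032)"
```

```text
[[[0.1,0.0,1.0],[0.027,-0.016,0.004],0.032],[[0.0,0.0,0.9],[0.027,-0.017,0.004],0.032],[[0.1,0.0,1.0],[0.026,-0.017,0.004],0.032],[[0.0,0.0,1.0],[0.026,-0.017,0.004],0.032],[[0.1,0.0,0.9],[0.026,-0.018,0.005],0.032]]
[[[0.1,0.0,1.0],[0.025,-0.019,0.004],0.032],[[0.0,0.0,1.0],[0.025,-0.018,0.004],0.032],[[0.1,0.0,0.9],[0.025,-0.019,0.004],0.032],[[0.0,0.1,1.0],[0.025,-0.02,0.004],0.032],[[0.1,0.0,1.0],[0.024,-0.02,0.005],0.032]]
```

Emit:
apply_moves --commands '[[[0,0,1],[0.027,-0.016,0.004],0.032],[[0,0,1],[0.027,-0.017,0.004],0.032],[[0,0,1],[0.026,-0.017,0.004],0.032],[[0,0,1],[0.026,-0.017,0.004],0.032],[[0,0,1],[0.026,-0.018,0.005],0.032]]'

```text
time_s: 22.75
eef_pos: [509.9, 56.2, 185.6]
eef_rot: [-2.245, -2.198, 0.0]
force: [-0.5, 0.5, -0.9]
opening: 31.8
finger_force: 0.0
```

Emit:
apply_moves --commands '[[[0,0,1],[0.025,-0.019,0.004],0.032],[[0,0,1],[0.025,-0.018,0.004],0.032],[[0,0,1],[0.025,-0.019,0.004],0.032],[[0,0,1],[0.025,-0.02,0.004],0.032],[[0,0,0.7],[0.024,-0.02,0.005],0.032]]'

```text
time_s: 23.25
eef_pos: [420.7, 185.5, 164.7]
eef_rot: [-2.332, -2.104, -0.0]
force: [0.2, 0.2, -0.1]
opening: 32.2
finger_force: 0.0
```

Emit:
apply_moves --commands '[[[0,0,0],[0,0,0],0.032],[[0,0,0],[0,0,0],0.032],[[0,0,0],[0,0,0],0.032],[[0,0,0],[0,0,0],0.032],[[0,0,0],[0,0,0],0.032]]'

```text
time_s: 23.75
eef_pos: [422.3, 183.5, 165.4]
eef_rot: [2.334, 2.103, 0.001]
force: [0.3, -1.0, 0.6]
opening: 32.1
finger_force: 0.0
```

```bash
python3 -c "
from h import *
from rig import cams
o,p,R=now(); print(p,R.as_matrix()[:,1:],o['qpos'].round(2),o['opening'])
t=cams.snapshot('top');s=cams.snapshot('scene'); np.savez('pics/t3.npz',**t);np.savez('pics/s3.npz',**s)
u,v=map(int,proj(t,np.array([604,-166,100])))
a=cv2.resize(t['color'][v-34:v+34,u-34:u+34],(408,408),interpolation=cv2.INTER_CUBIC); print(u-34,v-34)
u,v=map(int,proj(s,np.array([424,182,105])))
b=cv2.resize(s['color'][v-34:v+34,u-32:u+32],(384,408),interpolation=cv2.INTER_CUBIC); print(u-32,v-34,proj(s,p))
cv2.imwrite('pics/c3.png',cv2.convertScaleAbs(np.hstack([a,b]),alpha=1.6))
g=cv2.cvtColor(t['color'],cv2.COLOR_BGR2GRAY).astype(int)
plan(p,R,[424.7,182,p[2]],down(-5.83),1,.032)"
```

```text
[422.33502586 183.53382038 165.41731484] [[ 9.94569170e-01  5.10486451e-04]
 [-1.04076587e-01  2.66507361e-04]
 [ 4.79976989e-04 -9.99999834e-01]] [-1.59  0.39  1.34  2.07 -0.45  1.02 -0.13] 32.067814115861395
258 135
238 91 [270.90491025 110.91496471]
[[[0.0,0.0,-0.1],[-0.0013,0.0025,0.0],0.032]]
```

View pics/c3.png

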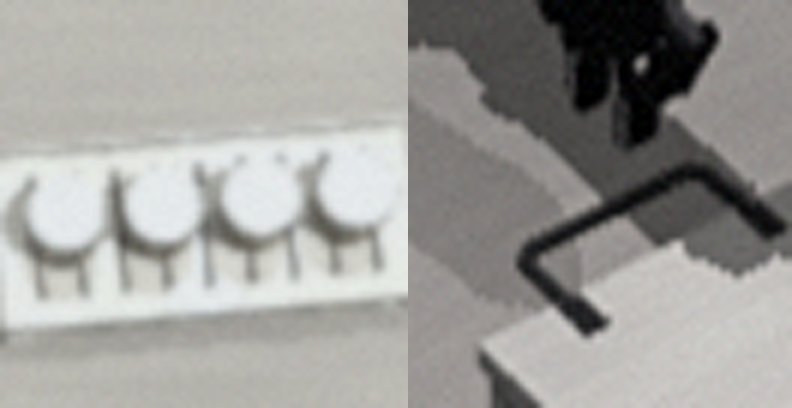

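The left half shows four pots in a straight, even row, with caps at (65,215), (161,205), (260,195) and (354,186). The right half shows the fingers above the bar. I'll descend onto the bar.

Emit:
apply_moves --commands '[[[0,0,0],[-0.001,0.0025,0.02],0.032],[[0,0,0],[0,0,0.02],0.032],[[0,0,0],[0,0,0.02],0.032],[[0,0,0],[0,0,0.01],0.032],[[0,0,0],[0,0,0],0.032]]' --newtons 20

```text
time_s: 24.35
eef_pos: [423.5, 182.5, 94.4]
eef_rot: [-2.333, -2.104, 0.003]
force: [-0.5, -0.3, -0.2]
opening: 32.0
finger_force: 0.0
```

Emit:
apply_moves --commands '[[[0,0,0],[0,0,0.009],0.032],[[0,0,0],[0,0,0],0.032],[[0,0,0],[0,0,0],0.032],[[0,0,0],[0,0,0],0.032],[[0,0,0],[0,0,0],0.032]]'

```text
time_s: 24.85
eef_pos: [424.4, 183.5, 86.6]
eef_rot: [2.332, 2.105, 0.001]
force: [-0.2, -0.1, 0.6]
opening: 32.2
finger_force: 0.0
```

```bash
python3 -c "
from h import *
o,p,R=now(); print(p,o['qpos'].round(2),o['opening'],o['force'])
plan(p,R,[424.7,182,86],down(-5.83),1,.032)"
```

```text
[424.39499453 183.46166551  86.59879972] [-1.41  0.49  1.14  2.14 -0.59  0.87 -0.02] 32.170123697454315 [-0.19003882 -0.14288599  0.58808156]
[[[0.0,0.0,0.0],[-0.0014,0.0005,0.0006],0.032]]
```

Close gradually.

Emit:
apply_moves --commands '[[[0,0,0],[0,0,0],0.02],[[0,0,0],[0,0,0],0.014],[[0,0,0],[0,0,0],0.01],[[0,0,0],[0,0,0],0.006],[[0,0,0],[0,0,0],0.004]]'

```text
time_s: 25.35
eef_pos: [423.1, 183.4, 86.1]
eef_rot: [-2.33, -2.104, 0.002]
force: [-4.6, 0.9, 3.9]
opening: 9.3
finger_force: 19.6
```

Emit:
apply_moves --commands '[[[0,0,0],[0,0,0],0.003],[[0,0,0],[0,0,0],0.003],[[0,0,0],[0,0,0],0.003],[[0,0,0],[0,0,0],0.003],[[0,0,0],[0,0,0],0.003]]'

```text
time_s: 25.85
eef_pos: [423.1, 183.4, 86.1]
eef_rot: [-2.33, -2.104, 0.002]
force: [-5.0, 0.7, 5.0]
opening: 8.9
finger_force: 19.7
```

```bash
python3 -c "
from h import *
o,p,R=now(); print(p,o['qpos'].round(2),o['opening'],o['force'],o['wrist_torque'])"
```

```text
[423.10354161 183.37449177  86.10346094] [-1.41  0.49  1.14  2.14 -0.59  0.87 -0.02] 8.905257782511262 [-5.0408215   0.72694204  4.98728572] [0.12874027 1.09108587 0.04040596]
```

```bash
python3 -c "
import numpy as np
f=np.radians(np.arange(0,91,3)); X=224*(1-np.cos(f))+np.sin(f); Z=224*np.sin(f)+np.cos(f)-1
X=X.round(0);Z=Z.round(0)
r=[[[0,0,0],[0,x/1000,-z/1000],.003] for x,z in zip(np.diff(X),np.diff(Z))]
for i in range(0,30,5): print(str(r[i:i+5]).replace(' ',''),X[i+5],Z[i+5])"
```

```text
[[[0,0,0],[0,np.float64(0.0),np.float64(-0.012)],0.003],[[0,0,0],[0,np.float64(0.001),np.float64(-0.011)],0.003],[[0,0,0],[0,np.float64(0.002),np.float64(-0.012)],0.003],[[0,0,0],[0,np.float64(0.002),np.float64(-0.012)],0.003],[[0,0,0],[0,np.float64(0.003),np.float64(-0.011)],0.003]] 8.0 58.0
[[[0,0,0],[0,np.float64(0.003),np.float64(-0.011)],0.003],[[0,0,0],[0,np.float64(0.004),np.float64(-0.011)],0.003],[[0,0,0],[0,np.float64(0.005),np.float64(-0.011)],0.003],[[0,0,0],[0,np.float64(0.005),np.float64(-0.011)],0.003],[[0,0,0],[0,np.float64(0.006),np.float64(-0.01)],0.003]] 31.0 112.0
[[[0,0,0],[0,np.float64(0.006),np.float64(-0.01)],0.003],[[0,0,0],[0,np.float64(0.006),np.float64(-0.009)],0.003],[[0,0,0],[0,np.float64(0.008),np.float64(-0.01)],0.003],[[0,0,0],[0,np.float64(0.007),np.float64(-0.009)],0.003],[[0,0,0],[0,np.float64(0.008),np.float64(-0.008)],0.003]] 66.0 158.0
[[[0,0,0],[0,np.float64(0.009),np.float64(-0.008)],0.003],[[0,0,0],[0,np.float64(0.009),np.float64(-0.008)],0.003],[[0,0,0],[0,np.float64(0.009),np.float64(-0.007)],0.003],[[0,0,0],[0,np.float64(0.01),np.float64(-0.006)],0.003],[[0,0,0],[0,np.float64(0.01),np.float64(-0.006)],0.003]] 113.0 193.0
[[[0,0,0],[0,np.float64(0.01),np.float64(-0.006)],0.003],[[0,0,0],[0,np.float64(0.011),np.float64(-0.005)],0.003],[[0,0,0],[0,np.float64(0.011),np.float64(-0.004)],0.003],[[0,0,0],[0,np.float64(0.011),np.float64(-0.004)],0.003],[[0,0,0],[0,np.float64(0.011),np.float64(-0.004)],0.003]] 167.0 216.0
[[[0,0,0],[0,np.float64(0.011),np.float64(-0.002)],0.003],[[0,0,0],[0,np.float64(0.012),np.float64(-0.002)],0.003],[[0,0,0],[0,np.float64(0.012),np.float64(-0.002)],0.003],[[0,0,0],[0,np.float64(0.011),np.float64(-0.001)],0.003],[[0,0,0],[0,np.float64(0.012),np.float64(-0.0)],0.003]] 225.0 223.0
```

Emit:
apply_moves --commands '[[[0,0,0],[0,-0.001,0],0.003],[[0,0,0],[0,0,0],0.003],[[0,0,0],[0,0,0],0.003],[[0,0,0],[0,0,0],0.003],[[0,0,0],[0,0,0],0.003]]' --newtons 25

```text
time_s: 26.35
eef_pos: [423.1, 183.4, 86.2]
eef_rot: [2.332, 2.105, 0.0]
force: [-3.1, 0.4, 0.0]
opening: 9.2
finger_force: 24.4
```

Emit:
apply_moves --commands '[[[0,0,0],[0,0,-0.012],0.003],[[0,0,0],[0,0.001,-0.011],0.003],[[0,0,0],[0,0.002,-0.012],0.003],[[0,0,0],[0,0.002,-0.012],0.003],[[0,0,0],[0,0.003,-0.011],0.003]]'

```text
time_s: 26.85
eef_pos: [430.9, 182.5, 145.4]
eef_rot: [-2.331, -2.105, -0.0]
force: [-0.8, 1.9, -3.7]
opening: 8.9
finger_force: 24.4
```

```bash
python3 -c "
from h import *
o,p,R=now(); print(p,o['qpos'].round(2),o['opening'],o['force'],R.as_matrix()[:,2])"
```

```text
[430.93669401 182.54225034 145.38010113] [-1.51  0.42  1.26  2.08 -0.49  0.99 -0.09] 8.892040978598066 [-0.7672904   1.88400479 -3.7462007 ] [-5.67868197e-04  6.63423250e-04 -9.99999619e-01]
```

Emit:
apply_moves --commands '[[[0,0,0],[0,0.003,-0.011],0.003],[[0,0,0],[0,0.004,-0.011],0.003],[[0,0,0],[0,0.005,-0.011],0.003],[[0,0,0],[0,0.005,-0.011],0.003],[[0,0,0],[0,0.006,-0.01],0.003]]'

```text
time_s: 27.35
eef_pos: [452.5, 180.3, 198.8]
eef_rot: [-2.329, -2.103, 0.005]
force: [-8.0, 1.6, -0.4]
opening: 9.1
finger_force: 24.6
```

```bash
python3 -c "
from h import *
o,p,R=now(); print(p,o['qpos'].round(2),o['opening'],o['force'],R.as_matrix()[:,2])"
```

```text
[452.48561513 180.30710152 198.78286589] [-1.52  0.39  1.32  1.97 -0.43  1.11 -0.12] 9.12189893356601 [-7.99309768  1.62955464 -0.35615571] [-4.77614422e-03  3.50854356e-04 -9.99988533e-01]
```

Emit:
apply_moves --commands '[[[0,0,0],[0,0.005,-0.011],0.003],[[0,0,0],[0,0.006,-0.01],0.003],[[0,0,0],[0,0.007,-0.01],0.003],[[0,0,0],[0,0.007,-0.009],0.003],[[0,0,0],[0,0.008,-0.008],0.003]]'

```text
time_s: 27.85
eef_pos: [488.2, 176.6, 247.2]
eef_rot: [2.331, 2.104, 0.002]
force: [2.7, 0.7, -5.8]
opening: 8.7
finger_force: 24.6
```

```bash
python3 -c "
from h import *
o,p,R=now(); print(p,o['qpos'].round(2),o['opening'],o['force'],R.as_matrix()[:,2])"
```

```text
[488.23452107 176.60106472 247.1648337 ] [-1.46  0.4   1.32  1.85 -0.41  1.22 -0.11] 8.650965709003199 [ 2.71469741  0.71506896 -5.76191519] [ 2.15081189e-03 -9.59812969e-05 -9.99997682e-01]
```

Emit:
apply_moves --commands '[[[0,0,0],[0,0.009,-0.007],0.003],[[0,0,0],[0,0.009,-0.008],0.003],[[0,0,0],[0,0.009,-0.007],0.003],[[0,0,0],[0,0.01,-0.006],0.003],[[0,0,0],[0,0.01,-0.006],0.003]]'

```text
time_s: 28.35
eef_pos: [532.5, 172.0, 281.8]
eef_rot: [-2.328, -2.102, 0.005]
force: [-6.3, 1.7, 7.3]
opening: 8.9
finger_force: 25.5
```

```bash
python3 -c "
from h import *
o,p,R=now(); print(p,o['qpos'].round(2),o['opening'],o['force'],R.as_matrix()[:,2])"
```

```text
[532.47291968 172.02961736 281.82153823] [-1.31  0.45  1.25  1.7  -0.44  1.32 -0.07] 8.867873834470444 [-6.32022562  1.65960167  7.34785443] [-0.00562179  0.00115025 -0.99998354]
```

Emit:
apply_moves --commands '[[[0,0,0],[0,0.009,-0.008],0.003],[[0,0,0],[0,0.011,-0.005],0.003],[[0,0,0],[0,0.011,-0.005],0.003],[[0,0,0],[0,0.011,-0.004],0.003],[[0,0,0],[0,0.011,-0.004],0.003]]'

```text
time_s: 28.85
eef_pos: [586.9, 166.4, 306.4]
eef_rot: [-2.332, -2.105, 0.002]
force: [-0.5, -0.3, -4.9]
opening: 8.9
finger_force: 24.6
```

```bash
python3 -c "
from h import *
o,p,R=now(); print(p,o['qpos'].round(2),o['opening'],o['force'],R.as_matrix()[:,2])"
```

```text
[586.87935986 166.35711553 306.35394441] [-1.14  0.52  1.19  1.55 -0.49  1.4  -0.02] 8.880185324856594 [-0.45270543 -0.25655276 -4.8732523 ] [-1.15457348e-03 -4.30979443e-04 -9.99999241e-01]
```

Emit:
apply_moves --commands '[[[0,0,0],[0,0.012,-0.002],0.003],[[0,0,0],[0,0.012,-0.002],0.003],[[0,0,0],[0,0.012,-0.001],0.003],[[0,0,0],[0,0.01,-0.001],0.003],[[0,0,0],[0,0.006,0],0.003]]'

```text
time_s: 29.35
eef_pos: [639.6, 160.9, 313.5]
eef_rot: [2.331, 2.104, 0.002]
force: [-1.4, 1.1, 5.1]
opening: 9.0
finger_force: 25.8
```

Emit:
apply_moves --commands '[[[0,0,0],[0,0.004,0],0.003],[[0,0,0],[0,0.002,0],0.003],[[0,0,0],[0,0,0],0.003],[[0,0,0],[0,0,0],0.003],[[0,0,0],[0,0,0],0.003]]'

```text
time_s: 29.85
eef_pos: [644.8, 160.3, 313.5]
eef_rot: [2.331, 2.104, 0.002]
force: [-1.4, 0.8, 4.7]
opening: 9.0
finger_force: 26.0
```

```bash
python3 -c "
from h import *
from rig import cams
o,p,R=now(); print(p,o['qpos'].round(2),o['opening'],o['force'],R.as_matrix()[:,2])
s=cams.snapshot('scene');np.savez('pics/s4.npz',**s)
u,v=map(int,proj(s,np.array([646,160,215]))); print(u-60,v-45)
cv2.imwrite('pics/s4.png',cv2.convertScaleAbs(cv2.resize(s['color'][v-50:v+50,u-60:u+60],None,fx=6,fy=6,interpolation=cv2.INTER_CUBIC),alpha=1.8))"
```

```text
[644.77854172 160.34929254 313.49958701] [-0.99  0.61  1.12  1.4  -0.54  1.46  0.02] 8.987230992654291 [-1.35580177  0.80003989  4.71598896] [ 1.99902083e-03 -6.98229004e-06 -9.99998002e-01]
260 94
```

View pics/s4.png

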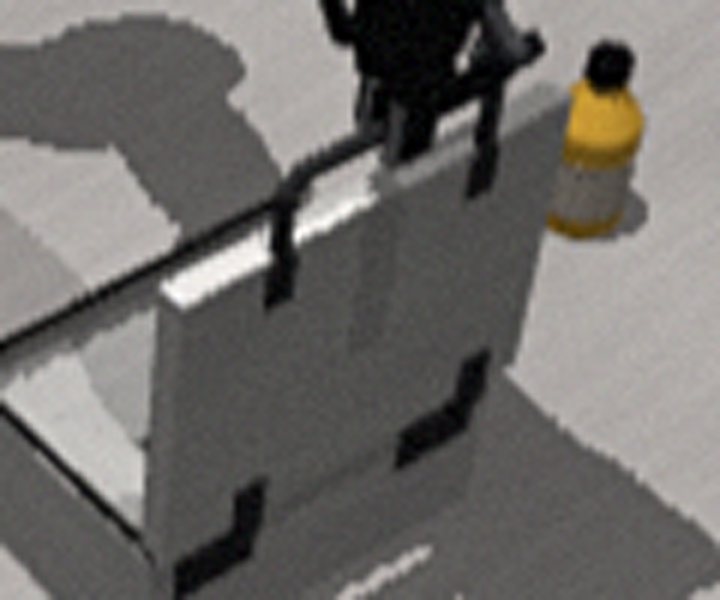

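The lid is upright with its bar in the fingers at crop (400,120), about 2 mm short of the hinge plane. I'll trim and firm the grip.

Emit:
apply_moves --commands '[[[0,0,0],[0,0.001,-0.0005],0.003],[[0,0,0],[0,0.001,-0.0005],0.003],[[0,0,0],[0,0,0],0.003],[[0,0,0],[0,0,0],0.003],[[0,0,0],[0,0,0],0.003]]' --newtons 40

```text
time_s: 30.4
eef_pos: [646.2, 160.2, 313.6]
eef_rot: [2.332, 2.105, 0.001]
force: [-0.2, -0.6, 5.3]
opening: 8.1
finger_force: 39.1
```

Emit:
apply_moves --commands '[[[0,0,0],[0,0,0],0.003],[[0,0,0],[0,0,0],0.003],[[0,0,0],[0,0,0],0.003],[[0,0,0],[0,0,0],0.003],[[0,0,0],[0,0,0],0.003]]'

```text
time_s: 30.9
eef_pos: [646.1, 160.2, 313.6]
eef_rot: [2.332, 2.105, 0.001]
force: [-0.2, 0.1, 5.5]
opening: 8.3
finger_force: 39.1
```

```bash
python3 -c "
from h import *
from rig import ticket
o,p,R=now(); print(p,o['opening'],o['force'],o['finger_force'],abs(o['qd']).max())
if abs(p[0]-646.9)<1.5 and o['finger_force']>30: print(ticket.job_done())"
```

```text
[646.12957241 160.22937233 313.55447016] 8.319218509882582 [-0.22583819  0.07576343  5.461505  ] 39.10776436328888 0.0016339127322317819
the job is handed in; nothing more can be done
None
```

I handed the job in at about 31 s: both loose pots stand on the shelf in line and evenly spaced with the other two, and the lid is held steady by its bar, within about 0.01 rad of upright by my estimate, with about 39 N of grip.

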